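# Sort the bench leftovers in the scene shop

## Task

Clear up the bench after the cutting: first put the sharp hole saw away in the yellow tray, then the two wooden offcuts (pine block and round plywood plug) in the grey tray and the two steel fittings (pipe flange and hex coupling nut) in the red tray. Set each one down, without dropping it, upright as it stands now and flat on the floor of its tray, beside and not on top of the other; leave the paint tin standing where it is.

Things in the scene. Friction and masses are not known exactly. Their poses are not given: they have to be found in the camera images.
- holesaw: Hole saw standing teeth down: blue cup, 44 mm in diameter and 38 mm high, steel tooth rim at the bottom, four dark slots, and on top a brass boss 22 mm wide and 4 mm high and a brass shank 10 mm in diameter whose end is 60 mm above the underside. Loose, about 0.15 kg. Origin: centre of the underside, z up.
- pine: Pine block offcut, 70 mm (x) by 38 mm (y) by 38 mm high, pale wood, loose, about 0.06 kg. Origin: centre of the underside, z up.
- plug: Round plywood plug lying flat, 50 mm in diameter and 36 mm high, brown wood with dark plies and a small dark centre hole, loose, about 0.05 kg. Origin: centre of the underside, z up.
- flange: Steel pipe floor flange: round foot 64 mm in diameter and 8 mm thick with four dark screw holes, and on it an upright round hub 38 mm in diameter up to 38 mm above the underside, dark bore on top. Loose, about 0.2 kg. Origin: centre of the underside, z up.
- hexnut: Large hex coupling nut standing on end, bright metal, 36 mm across flats (41.6 mm across corners), 40 mm high, dark bore on top (closed). Two opposite flats face along its x axis (+x and -x), the others at 60 degree steps from there. Loose, about 0.2 kg. Origin: centre of the underside, z up.
- tray_cutter: Yellow open tray fixed to the bench, 104 x 160 mm outside (96 x 152 mm inside), 14 mm high, walls and floor 4 mm thick. Origin: centre of the underside; x across its short side, y along its long side, z up.
- tray_wood: Grey open tray fixed to the bench, 104 x 160 mm outside (96 x 152 mm inside), 14 mm high, walls and floor 4 mm thick. Origin: centre of the underside; x across its short side, y along its long side, z up.
- tray_steel: Red open tray fixed to the bench, 104 x 160 mm outside (96 x 152 mm inside), 14 mm high, walls and floor 4 mm thick. Origin: centre of the underside; x across its short side, y along its long side, z up.
- tin: Closed paint tin, light metal with a green label round it, 68 mm in diameter, 80 mm high, standing loose among the things to sort, 0.4 kg; to be left alone. Origin: centre of the underside, z up.
Things that resemble listed ones, but are neither listed nor needed, are in the scene too. Several things look just like the holesaw: the one meant starts farthest from the robot's base.

How it is judged:
By the outcome, as a careful person would: the job done as asked, in the order asked, and still so for the second after the job is handed in, with the robot touching nothing.
It also fails if it takes over 128 s, if anything falls off the work surface, if the arm or the gripper's body presses on something with over 40 N, if the wrist force passes 120 N, or if a joint passes its speed limit or range.

## Robot

A 6-joint arm with a two-finger parallel gripper is mounted at the origin on the work surface. World frame = base frame: x ahead of the robot, y to its left, z up, the work surface at z = 0. Lengths are in m, angles in rad, forces in N, time in s.
With the tool pointing down it reaches from about 0.3 to 0.775 m from the base axis. Payload 14.6 kg.
Tool frame: the origin (TCP) lies midway between the tips of the shut fingers; the grasp point (between the pads) lies 19 mm behind it; z points along the fingers, y is the line along which they close (so a half turn about z gives the same grasp; the last joint's range is limited). The gripper opens to 94 mm and grips with 3 to 60 N. Pads are 16 mm wide; open, the fingers measure 119 mm over their backs; the gripper's body (75 mm by 177 mm) begins 78 mm behind the grasp point.
Start: joints at [-1.22, 0.3, 1.521, -0, 1.321, -0.067], TCP at [0.223, -0.503, 0.205] pointing down, gripper open.
Joint ranges: [-3.03, 3.03], [-0.79, 2.21], [0.23, 2.52], [-1.04, 4.18], [0, 3.07], [-2.55, 2.55]. Speed limits (rad/s): [2.22, 2.22, 2.57, 3.14, 3.14, 3.14].

## Interface

Orientations are given as a unit quaternion [x, y, z, w].
In Python, from bench import arm, viewer gives the robot as it stands. The module is installed in compiled form; this text tells all that it offers.
- The arm moves only by the tool send_rows, never from a script. Its argument "moves" is a list of rows, each an object with "slide": the shift along the tool's x, y, z in cm, a list of three; "turn": the turn, a rotation vector about the tool's x, y, z in degrees, a list of three; "grip": the finger opening in cm, from 0 to 9.4. A call has 1 to 20 rows; each row is the pose to reach, as a shift and turn from the pose commanded when the call began, along the tool's axes at that moment; what a row does not reach only later rows make up. A row lasts 1/8 s, in which the tool goes at most 62.5 mm and 10.7 degrees, less where a joint would pass 70% of its speed; a pose out of reach is approached as far as the arm can. A call with a gripper value outside its range is refused whole. The fingers move at their own pace and stop on an object; "force" is the grip in N (left out, the last holds). Time passes only in rows, so rows that repeat a pose let the fingers close. It gives the time, the measured TCP pose, the force and the opening at its end, in the units of the state.
- arm.read_state(): the state, without advancing time (a new reading comes with each control period).
- viewer.snapshot(name): name is "side" or "top"; returns the picture (400x640x3 uint8, red, green, blue); there is no depth.
- viewer.camera_params(name): a dict with "intrinsics" (3x3 intrinsics, pixels), "world_from_camera" (4x4, takes a point from camera to world coordinates). Camera axes: x right, y down, z forward; pixel columns grow to the right and rows downward; lengths in m; the calibration is good to about 2 mm. A picture is of the moment at which its call begins. camera_params takes no time and is no camera call.
- arm.close_job(): hands the job in, once; it reports no verdict.
The state is a dict: "time_s": time; "qpos": joint angles; "qvel": joint speeds; "tau": joint torques, N m; "tool_pos": TCP position; "ee_rot": TCP orientation; "ft_force": force on the tool from outside, world axes, zero at the start; "torque": the same for the moment, N m; "width": opening from 0.0 (shut) to 1.0 (fully open).
Only numpy, scipy, OpenCV 4.12 (cv2) and the standard library are available. Lean on these libraries where they do the work, as an engineer would, in place of code of your own. Each camera call takes 0.05 s, during which the arm holds its last target. There are 200 camera calls.

## Working session

There is one attempt and no reset: what is moved stays moved. The work goes in short steps, Python scripts to look and compute and a tool call to move; the robot and the scene stay as the last step left them, time stands still between calls to the robot, and variables do not carry over. Pictures are saved under pics/ and viewed, on a budget of 14 in all, crops included, one or two more only if the job needs it, and the job is handed in when it is done.

Besides the shell and the picture viewer there is one more tool, called after "Call:" by a JSON object that holds its "name" and its "arguments". send_rows: Moves the arm, as the interface text tells. Its arguments: {"type":"object","properties":{"moves":{"type":"array","items":{"type":"object","properties":{"slide":{"type":"array","items":{"type":"number"}},"turn":{"type":"array","items":{"type":"number"}},"grip":{"type":"number"}}}},"force":{"type":"number"}},"required":["moves"]}

```bash
mkdir -p pics
python3 - <<'E'
from bench import arm, viewer
import cv2,numpy as np
for n in("top","side"):
    im=viewer.snapshot(n); cv2.imwrite(f"pics/{n}0.png",im[:,:,::-1]); p=viewer.camera_params(n); print(n,np.round(p["intrinsics"],1).tolist(),np.round(p["world_from_camera"],4).tolist())
s=arm.read_state(); print(s)
E
```

```text
top [[503.3, 0.0, 317.7], [0.0, 503.3, 194.9], [0.0, 0.0, 1.0]] [[0.0185, -0.9982, 0.0573, 0.4467], [-0.9996, -0.0197, -0.0204, 0.0181], [0.0215, -0.0569, -0.9981, 1.1619], [0.0, 0.0, 0.0, 1.0]]
side [[411.4, 0.0, 317.3], [0.0, 411.4, 202.4], [0.0, 0.0, 1.0]] [[0.9869, -0.1014, 0.1257, 0.4064], [-0.1605, -0.5259, 0.8353, -0.7354], [-0.0186, -0.8445, -0.5352, 0.5171], [0.0, 0.0, 0.0, 1.0]]
{'time_s': 0.1, 'qpos': array([-1.21958837e+00,  3.00417619e-01,  1.52145582e+00,  7.28402854e-06,
        1.32071109e+00, -6.65792710e-02]), 'qvel': array([-6.61876218e-05, -1.85055946e-03, -1.81283243e-04,  9.13540434e-04,
        1.02978925e-04,  1.49030711e-04]), 'tau': array([ 1.40639506e-03, -5.32645333e+01, -3.53281403e+01,  7.09078484e-02,
        2.34941411e-02, -9.20383377e-05]), 'tool_pos': array([ 0.22309267, -0.50248976,  0.20496866]), 'ee_rot': array([ 9.78261020e-01,  2.07376782e-01, -6.68485669e-05, -4.91425245e-04]), 'ft_force': array([-0.14909204, -0.40148369, -0.26671968]), 'torque': array([-0.00624972, -0.04562131, -0.00800949]), 'width': 1.0030124883336478}
```

View pics/top0.png

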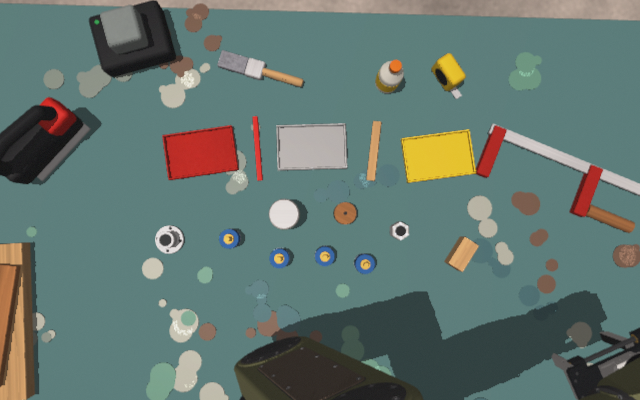

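View pics/side0.png

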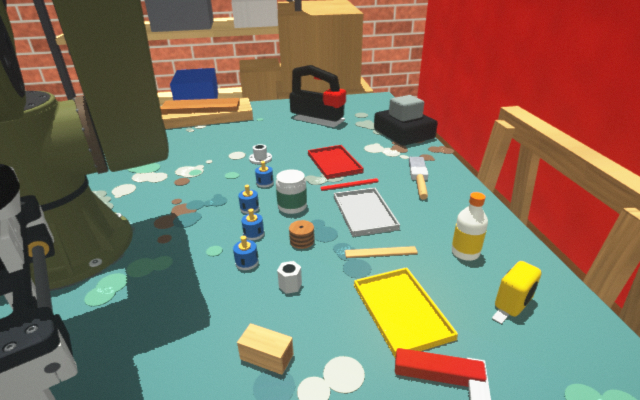

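The top view shows the red tray at (201,153), grey at (312,147) and yellow at (439,156). The hole saws are at (230,239), (280,258), (325,256) and (365,264), the flange at (169,239), tin at (284,214), plug at (345,213), nut at (400,231) and pine at (462,253).

```bash
cat > h.py <<'E'
import cv2,numpy as np
from bench import arm,viewer
from scipy.spatial.transform import Rotation as R
def ray(n,uv,z):
    p=viewer.camera_params(n);K=p["intrinsics"];T=p["world_from_camera"]
    uv=np.atleast_2d(uv).astype(float)
    d=np.c_[uv,np.ones(len(uv))]@np.linalg.inv(K).T@T[:3,:3].T
    return T[:3,3]+d*((z-T[2,3])/d[:,2])[:,None]
def mask(im,lo,hi,box):
    h=cv2.cvtColor(im,cv2.COLOR_RGB2HSV); m=cv2.inRange(h,lo,hi)
    o=np.zeros_like(m);x0,y0,x1,y1=box;o[y0:y1,x0:x1]=m[y0:y1,x0:x1];return o
def blob(m,n,z):
    cs,_=cv2.findContours(m,cv2.RETR_EXTERNAL,cv2.CHAIN_APPROX_NONE)
    c=max(cs,key=cv2.contourArea)[:,0]
    w=ray(n,c,z)[:,:2].astype(np.float32)
    (r,s,a)=cv2.minAreaRect(w); (cc,rad)=cv2.minEnclosingCircle(w)
    return np.round(c.mean(0),1),np.round(r,4),np.round(s,4),round(a,1),np.round(cc,4),round(rad,4)
E
python3 - <<'E'
from h import *
im=cv2.cvtColor(cv2.imread("pics/top0.png"),cv2.COLOR_BGR2RGB)
S=dict(red=((0,120,60),(8,255,255),(155,115,245,190),.014),yel=((22,150,90),(34,255,255),(395,120,482,190),.014),
grey=((0,0,110),(179,40,255),(270,118,352,176),.014),
s1=((100,120,30),(125,255,255),(212,222,248,256),.038),s2=((100,120,30),(125,255,255),(264,242,297,275),.038),
s3=((100,120,30),(125,255,255),(309,238,342,273),.038),s4=((100,120,30),(125,255,255),(349,246,382,280),.038),
tin=((0,0,120),(179,50,255),(262,192,306,236),.08),plug=((5,80,50),(20,255,255),(328,195,362,230),.036),
pine=((8,50,60),(25,255,255),(440,230,485,278),.038),nut=((0,0,90),(179,60,255),(385,216,415,246),.04),flange=((0,0,100),(179,60,255),(150,220,188,258),.008))
vis=im.copy()
for k,(lo,hi,b,z) in S.items():
    m=mask(im,lo,hi,b); r=blob(m,"top",z); print(k,*r); vis[m>0]=vis[m>0]//2+np.array([128,0,128],np.uint8)
big=np.vstack([cv2.resize(x[185:285,145:490],None,fx=2.3,fy=2.3,interpolation=cv2.INTER_CUBIC) for x in(im,vis)])
cv2.imwrite("pics/crop1.png",big[:,:,::-1])
E
```

```text
red [199.8 152.2] [0.6052 0.2655] [0.1051 0.1608] 9.7 [0.6053 0.2655] 0.0932
yel [437.8 155.7] [ 0.6087 -0.2812] [0.104  0.1603] 8.8 [ 0.6082 -0.2815] 0.0932
grey [311.2 146.3] [0.6243 0.0114] [0.1058 0.1611] 2.9 [0.6245 0.0112] 0.0949
s1 [228.8 238.6] [0.4105 0.1901] [0.0421 0.0442] 1.6 [0.4105 0.1901] 0.0229
s2 [279.1 258.2] [0.3694 0.0795] [0.0397 0.0421] 1.0 [0.3695 0.0785] 0.0222
s3 [324.5 255.9] [ 0.3766 -0.0225] [0.042  0.0423] 1.0 [ 0.376  -0.0225] 0.0224
s4 [364.7 263.4] [ 0.3605 -0.1118] [0.042  0.0424] 0.9 [ 0.3606 -0.112 ] 0.0225
tin [282.9 213.8] [0.4669 0.0702] [0.0653 0.0636] 46.1 [0.467  0.0696] 0.034
plug [344.8 212.7] [ 0.4731 -0.0668] [0.047  0.0494] 1.1 [ 0.4725 -0.0663] 0.0256
pine [461.5 253.4] [ 0.3873 -0.3284] [0.0473 0.0729] 58.0 [ 0.3875 -0.3289] 0.0415
nut [399.1 230.6] [ 0.4351 -0.1878] [0.0424 0.0448] 0.6 [ 0.4353 -0.1879] 0.0246
flange [168.7 239.2] [0.4049 0.3304] [0.0657 0.0632] 1.9 [0.4056 0.3306] 0.0337
```

View pics/crop1.png

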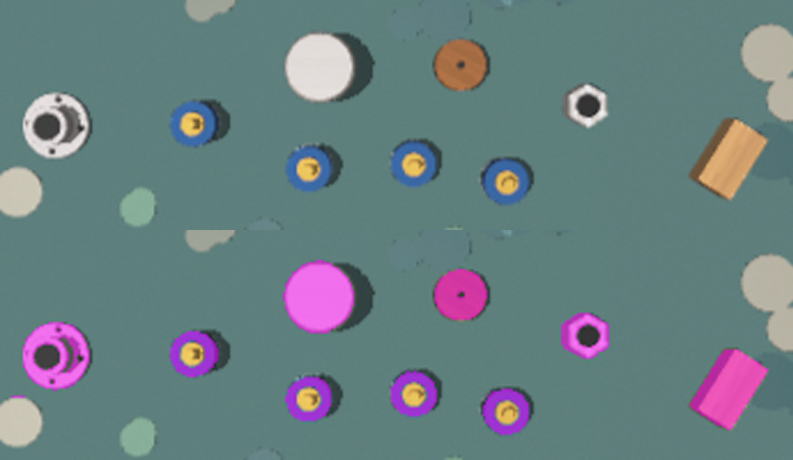

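```bash
cat >> h.py <<'E'
def go(*targets):
    "targets (x,y,z,psi deg): print slide cm and turn deg from the present pose"
    s=arm.read_state(); p=s["tool_pos"];Rt=R.from_quat(s["ee_rot"])
    print("at",np.round(p,4),"t",round(s["time_s"],2),"w",round(s["width"]*9.4,2),"F",np.round(s["ft_force"],1))
    for x,y,z,a in targets:
        Rg=R.from_euler("z",a,degrees=True)*R.from_rotvec([np.pi,0,0])
        print((x,y,z,a),"slide",np.round(Rt.inv().apply(np.array([x,y,z])-p)*100,2).tolist(),"turn",np.round((Rt.inv()*Rg).as_rotvec(degrees=True),1).tolist())
def tray(c,th,dx,dy):
    a=np.radians(th);return np.round([c[0]+dx*np.cos(a)-dy*np.sin(a),c[1]+dx*np.sin(a)+dy*np.cos(a)],4)
E
python3 - <<'E'
from h import *
go((.45,-.15,.2,9),(.4105,.19,.15,9),(.4105,.19,.01,9))
im=cv2.cvtColor(cv2.imread("pics/top0.png"),cv2.COLOR_BGR2RGB)
# top faces only (bright), and brass
for k,lo,hi,b,z in (("pine",(8,50,175),(25,255,255),(440,230,485,278),.038),("brass",(18,80,100),(32,255,255),(212,222,248,256),.045),("nut",(0,0,195),(179,60,255),(385,216,415,246),.04)):
    print(k,*blob(mask(im,lo,hi,b),"top",z))
E
```

```text
at [ 0.2231 -0.5025  0.205 ] t 0.1 w 9.43 F [-0.1 -0.4 -0.3]
(0.45, -0.15, 0.2, 9) slide [35.04, -23.01, 0.52] turn [-0.1, 0.0, 14.9]
(0.4105, 0.19, 0.15, 9) slide [45.23, -55.68, 5.56] turn [-0.1, 0.0, 14.9]
(0.4105, 0.19, 0.01, 9) slide [45.22, -55.67, 19.56] turn [-0.1, 0.0, 14.9]
pine [463.2 253.7] [ 0.3858 -0.3328] [0.0373 0.0687] 58.1 [ 0.3864 -0.3322] 0.0372
brass [228.2 238.5] [0.4107 0.1901] [0.0198 0.0198] 1.6 [0.4108 0.1906] 0.011
nut [400.2 230.4] [ 0.4355 -0.1905] [0.0339 0.0361] 34.5 [ 0.4352 -0.1905] 0.0191
```

Call:
{"name": "send_rows", "arguments": {"moves": [{"slide":[35,-23,0.5],"turn":[0,0,15],"grip":8},{"slide":[35,-23,0.5],"turn":[0,0,15],"grip":8},{"slide":[35,-23,0.5],"turn":[0,0,15],"grip":8},{"slide":[35,-23,0.5],"turn":[0,0,15],"grip":8},{"slide":[35,-23,0.5],"turn":[0,0,15],"grip":8},{"slide":[35,-23,0.5],"turn":[0,0,15],"grip":8},{"slide":[35,-23,0.5],"turn":[0,0,15],"grip":8},{"slide":[45.2,-55.7,5.5],"turn":[0,0,15],"grip":8},{"slide":[45.2,-55.7,5.5],"turn":[0,0,15],"grip":8},{"slide":[45.2,-55.7,5.5],"turn":[0,0,15],"grip":8},{"slide":[45.2,-55.7,5.5],"turn":[0,0,15],"grip":8},{"slide":[45.2,-55.7,5.5],"turn":[0,0,15],"grip":8},{"slide":[45.2,-55.7,5.5],"turn":[0,0,15],"grip":8},{"slide":[45.2,-55.7,5.5],"turn":[0,0,15],"grip":8},{"slide":[45.2,-55.7,5.5],"turn":[0,0,15],"grip":8},{"slide":[45.2,-55.7,5.5],"turn":[0,0,15],"grip":8}]}}

```text
time_s: 2.1
tool_pos: [0.4105, 0.1889, 0.1506]
ee_rot: [0.997, 0.077, 0.0, 0.0]
ft_force: [-0.2, 0.3, -0.1]
width: 0.852
```

Run:
```python
from h import *
go((.4108,.1903,.15,9),(.4108,.1903,.01,9))
im=viewer.snapshot("side"); cv2.imwrite("pics/side1.png",im[:,:,::-1])
```

```text
at [0.4105 0.1889 0.1506] t 2.1 w 8.01 F [-0.2  0.3 -0.1]
(0.4108, 0.1903, 0.15, 9) slide [0.05, -0.13, 0.06] turn [0.0, -0.0, -0.1]
(0.4108, 0.1903, 0.01, 9) slide [0.04, -0.13, 14.06] turn [0.0, -0.0, -0.1]
```

View pics/side1.png

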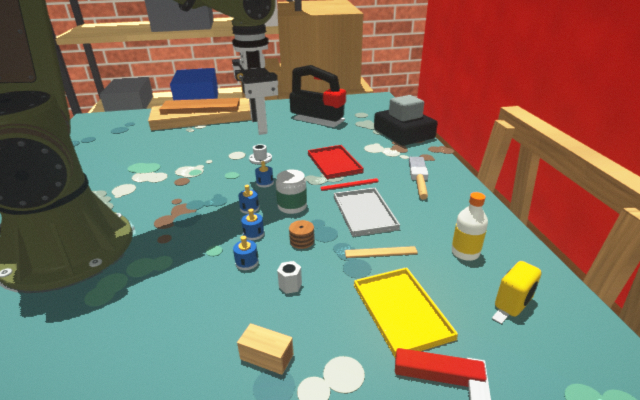

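The gripper, at (262,100), hangs above the far hole saw at (264,176), and nothing is in the way.

Call:
{"name": "send_rows", "arguments": {"force": 20, "moves": [{"slide":[0,-0.1,5],"grip":7},{"slide":[0,-0.1,9],"grip":7},{"slide":[0,-0.1,12],"grip":7},{"slide":[0,-0.1,14],"grip":7},{"slide":[0,-0.1,14],"grip":7},{"slide":[0,-0.1,14],"grip":3.5},{"slide":[0,-0.1,14],"grip":3.5},{"slide":[0,-0.1,14],"grip":3.5},{"slide":[0,-0.1,14],"grip":3.5},{"slide":[0,-0.1,14],"grip":3.5},{"slide":[0,-0.1,12],"grip":3.5},{"slide":[0,-0.1,8],"grip":3.5},{"slide":[0,-0.1,3],"grip":3.5},{"slide":[0,-0.1,0],"grip":3.5},{"slide":[0,-0.1,0],"grip":3.5}]}}

```text
invalid input
```

Run:
```python
from h import *
go((.5,.19,.16,9),(.5,-.2,.16,9),(.6087,-.2812,.16,9),(.6087,-.2812,.0145,9))
```

```text
at [0.4105 0.189  0.1506] t 2.15 w 8.02 F [ 0.5  0.  -0.5]
(0.5, 0.19, 0.16, 9) slide [8.85, 1.27, -0.94] turn [0.0, -0.0, -0.1]
(0.5, -0.2, 0.16, 9) slide [2.85, 39.81, -0.94] turn [0.0, -0.0, -0.1]
(0.6087, -0.2812, 0.16, 9) slide [12.34, 49.51, -0.94] turn [0.0, -0.0, -0.1]
(0.6087, -0.2812, 0.0145, 9) slide [12.34, 49.51, 13.61] turn [0.0, -0.0, -0.1]
```

Turn is required in every row.

Call:
{"name": "send_rows", "arguments": {"force": 20, "moves": [{"slide":[0,-0.1,5],"turn":[0,0,0],"grip":7},{"slide":[0,-0.1,9],"turn":[0,0,0],"grip":7},{"slide":[0,-0.1,12],"turn":[0,0,0],"grip":7},{"slide":[0,-0.1,14],"turn":[0,0,0],"grip":7},{"slide":[0,-0.1,14],"turn":[0,0,0],"grip":7},{"slide":[0,-0.1,14],"turn":[0,0,0],"grip":3.5},{"slide":[0,-0.1,14],"turn":[0,0,0],"grip":3.5},{"slide":[0,-0.1,14],"turn":[0,0,0],"grip":3.5},{"slide":[0,-0.1,14],"turn":[0,0,0],"grip":3.5},{"slide":[0,-0.1,14],"turn":[0,0,0],"grip":3.5},{"slide":[0,-0.1,12],"turn":[0,0,0],"grip":3.5},{"slide":[0,-0.1,8],"turn":[0,0,0],"grip":3.5},{"slide":[0,-0.1,3],"turn":[0,0,0],"grip":3.5},{"slide":[0,-0.1,0],"turn":[0,0,0],"grip":3.5},{"slide":[0,-0.1,0],"turn":[0,0,0],"grip":3.5}]}}

```text
time_s: 4.03
tool_pos: [0.4108, 0.1911, 0.1521]
ee_rot: [0.997, 0.078, 0.002, -0.001]
ft_force: [-0.2, 0.4, -1.8]
width: 0.47
```

Run:
```python
from h import *
go((.5,.19,.16,9),(.5,-.2,.16,9),(.6087,-.2812,.16,9),(.6087,-.2812,.0145,9))
```

```text
at [0.4108 0.1911 0.1521] t 4.03 w 4.41 F [-0.2  0.4 -1.8]
(0.5, 0.19, 0.16, 9) slide [8.8, 1.5, -0.76] turn [-0.0, -0.2, -0.1]
(0.5, -0.2, 0.16, 9) slide [2.73, 40.02, -0.81] turn [-0.0, -0.2, -0.1]
(0.6087, -0.2812, 0.16, 9) slide [12.21, 49.73, -0.79] turn [-0.0, -0.2, -0.1]
(0.6087, -0.2812, 0.0145, 9) slide [12.15, 49.75, 13.76] turn [-0.0, -0.2, -0.1]
```

Call:
{"name": "send_rows", "arguments": {"moves": [{"slide":[2,5,-0.8],"turn":[0,0,0],"grip":3.5},{"slide":[4,10,-0.8],"turn":[0,0,0],"grip":3.5},{"slide":[5,15,-0.8],"turn":[0,0,0],"grip":3.5},{"slide":[6,20,-0.8],"turn":[0,0,0],"grip":3.5},{"slide":[7,25,-0.8],"turn":[0,0,0],"grip":3.5},{"slide":[8,30,-0.8],"turn":[0,0,0],"grip":3.5},{"slide":[9,35,-0.8],"turn":[0,0,0],"grip":3.5},{"slide":[10,40,-0.8],"turn":[0,0,0],"grip":3.5},{"slide":[11,45,-0.8],"turn":[0,0,0],"grip":3.5},{"slide":[12,48,-0.8],"turn":[0,0,0],"grip":3.5},{"slide":[12.2,49.7,-0.8],"turn":[0,0,0],"grip":3.5},{"slide":[12.2,49.7,-0.8],"turn":[0,0,0],"grip":3.5},{"slide":[12.2,49.7,-0.8],"turn":[0,0,0],"grip":3.5},{"slide":[12.2,49.7,-0.8],"turn":[0,0,0],"grip":3.5},{"slide":[12.2,49.7,-0.8],"turn":[0,0,0],"grip":3.5}]}}

```text
time_s: 5.9
tool_pos: [0.6079, -0.2807, 0.1586]
ee_rot: [0.997, 0.078, 0.0, 0.0]
ft_force: [0.4, 0.3, -2.0]
width: 0.466
```

Run:
```python
from h import *
go((.6087,-.2812,.16,9),(.6087,-.2812,.0145,9))
im=viewer.snapshot("side"); cv2.imwrite("pics/side2.png",im[:,:,::-1])
```

```text
at [ 0.6079 -0.2807  0.1586] t 5.9 w 4.38 F [ 0.4  0.3 -2. ]
(0.6087, -0.2812, 0.16, 9) slide [0.07, 0.06, -0.14] turn [0.0, -0.0, -0.0]
(0.6087, -0.2812, 0.0145, 9) slide [0.07, 0.06, 14.41] turn [0.0, -0.0, -0.0]
```

View pics/side2.png

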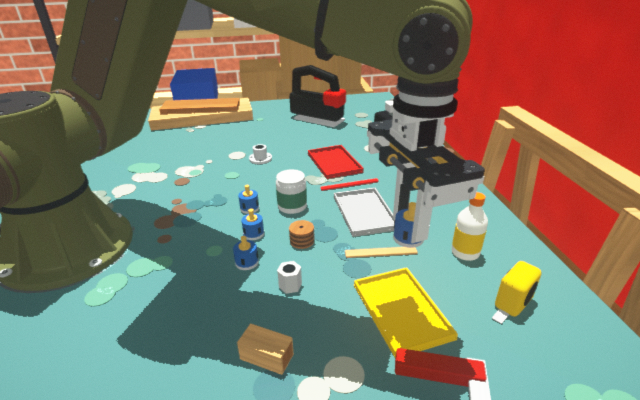

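The saw is held upright at (408,225). Lowering it slowly.

Call:
{"name": "send_rows", "arguments": {"moves": [{"slide":[0,0,4],"turn":[0,0,0],"grip":3.5},{"slide":[0,0,8],"turn":[0,0,0],"grip":3.5},{"slide":[0,0,11],"turn":[0,0,0],"grip":3.5},{"slide":[0,0,13],"turn":[0,0,0],"grip":3.5},{"slide":[0,0,13.8],"turn":[0,0,0],"grip":3.5},{"slide":[0,0,14.1],"turn":[0,0,0],"grip":3.5},{"slide":[0,0,14.1],"turn":[0,0,0],"grip":3.5},{"slide":[0,0,14.1],"turn":[0,0,0],"grip":3.5}]}}

```text
time_s: 6.95
tool_pos: [0.6082, -0.2814, 0.0184]
ee_rot: [0.997, 0.078, 0.001, 0.0]
ft_force: [-0.1, 0.4, -1.8]
width: 0.465
```

Call:
{"name": "send_rows", "arguments": {"moves": [{"slide":[0,0,0.1],"turn":[0,0,0],"grip":3.5},{"slide":[0,0,0.2],"turn":[0,0,0],"grip":3.5},{"slide":[0,0,0.3],"turn":[0,0,0],"grip":3.5},{"slide":[0,0,0.3],"turn":[0,0,0],"grip":3.5}]}}

```text
time_s: 7.45
tool_pos: [0.6079, -0.2812, 0.0151]
ee_rot: [0.997, 0.078, 0.0, 0.0]
ft_force: [-3.2, 0.5, 4.6]
width: 0.462
```

Contact felt. Releasing and rising.

Call:
{"name": "send_rows", "arguments": {"moves": [{"slide":[0,0,0],"turn":[0,0,0],"grip":5.5},{"slide":[0,0,0],"turn":[0,0,0],"grip":6.5},{"slide":[0,0,0],"turn":[0,0,0],"grip":6.5},{"slide":[0,0,-3],"turn":[0,0,0],"grip":6.5},{"slide":[0,0,-8],"turn":[0,0,0],"grip":6.5},{"slide":[0,0,-13],"turn":[0,0,0],"grip":6.5},{"slide":[0,0,-14],"turn":[0,0,0],"grip":6.5},{"slide":[0,0,-14],"turn":[0,0,0],"grip":6.5}]}}

```text
time_s: 8.45
tool_pos: [0.6079, -0.2812, 0.1544]
ee_rot: [0.997, 0.078, 0.0, 0.0]
ft_force: [0.0, -1.0, -0.4]
width: 0.693
```

Run:
```python
from h import *
go((.386,-.333,.15,-32),(.386,-.333,.01,-32))
```

```text
at [ 0.6079 -0.2812  0.1544] t 8.45 w 6.52 F [ 0.  -1.  -0.4]
(0.386, -0.333, 0.15, -32) slide [-22.72, 1.67, 0.43] turn [0.0, -0.0, 40.9]
(0.386, -0.333, 0.01, -32) slide [-22.72, 1.67, 14.43] turn [0.0, -0.0, 40.9]
```

Call:
{"name": "send_rows", "arguments": {"moves": [{"slide":[-5,0.4,0.4],"turn":[0,0,10],"grip":7},{"slide":[-10,0.8,0.4],"turn":[0,0,20],"grip":7},{"slide":[-16,1.2,0.4],"turn":[0,0,30],"grip":7},{"slide":[-22.7,1.7,0.4],"turn":[0,0,41],"grip":7},{"slide":[-22.7,1.7,0.4],"turn":[0,0,41],"grip":7},{"slide":[-22.7,1.7,0.4],"turn":[0,0,41],"grip":7},{"slide":[-22.7,1.7,0.4],"turn":[0,0,41],"grip":7}]}}

```text
time_s: 9.32
tool_pos: [0.3871, -0.3329, 0.1497]
ee_rot: [0.961, -0.275, -0.0, -0.0]
ft_force: [-0.5, -0.4, -0.8]
width: 0.747
```

Run:
```python
from h import *
go((.386,-.333,.15,-32),(.386,-.333,.01,-32))
for n in("top","side"):
    im=viewer.snapshot(n); cv2.imwrite(f"pics/{n}3.png",im[:,:,::-1])
    if n=="side": cv2.imwrite("pics/c3.png",cv2.resize(im[180:400,180:500,::-1],None,fx=2.4,fy=2.4,interpolation=cv2.INTER_CUBIC))
```

```text
at [ 0.3871 -0.3329  0.1497] t 9.32 w 7.02 F [-0.5 -0.4 -0.8]
(0.386, -0.333, 0.15, -32) slide [-0.08, 0.07, -0.02] turn [-0.0, 0.1, 0.1]
(0.386, -0.333, 0.01, -32) slide [-0.07, 0.07, 13.98] turn [-0.0, 0.1, 0.1]
```

View pics/c3.png

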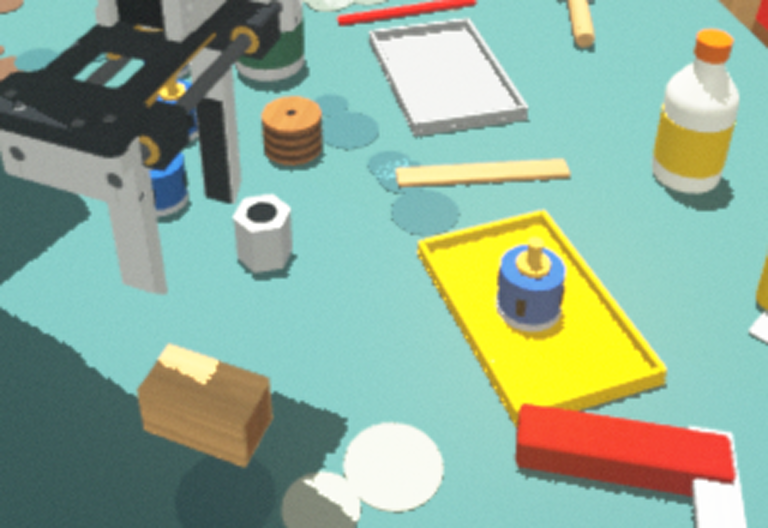

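The hole saw stands upright in the yellow tray (crop (531,285)), and the gripper hovers over the pine. Picking the pine.

Call:
{"name": "send_rows", "arguments": {"force": 20, "moves": [{"slide":[-0.1,0,5],"turn":[0,0,0],"grip":7},{"slide":[-0.1,0,9],"turn":[0,0,0],"grip":7},{"slide":[-0.1,0,12],"turn":[0,0,0],"grip":7},{"slide":[-0.1,0,14],"turn":[0,0,0],"grip":7},{"slide":[-0.1,0,14],"turn":[0,0,0],"grip":7},{"slide":[-0.1,0,14],"turn":[0,0,0],"grip":3},{"slide":[-0.1,0,14],"turn":[0,0,0],"grip":3},{"slide":[-0.1,0,14],"turn":[0,0,0],"grip":3},{"slide":[-0.1,0,14],"turn":[0,0,0],"grip":3},{"slide":[-0.1,0,14],"turn":[0,0,0],"grip":3},{"slide":[-0.1,0,12],"turn":[0,0,0],"grip":3},{"slide":[-0.1,0,8],"turn":[0,0,0],"grip":3},{"slide":[-0.1,0,3],"turn":[0,0,0],"grip":3},{"slide":[0,0,0],"turn":[0,0,0],"grip":3},{"slide":[0,0,0],"turn":[0,0,0],"grip":3}]}}

```text
time_s: 11.3
tool_pos: [0.3869, -0.3339, 0.1523]
ee_rot: [0.961, -0.276, 0.002, 0.001]
ft_force: [-0.2, -0.4, -1.2]
width: 0.405
```

Run:
```python
from h import *
g=tray((.6243,.0114),3,0,.038); print(g)
go((*g,.15,3),(*g,.0145,3))
```

```text
[0.6223 0.0493]
at [ 0.3869 -0.3339  0.1523] t 11.3 w 3.81 F [-0.2 -0.4 -1.2]
(np.float64(0.6223), np.float64(0.0493), 0.15, 3) slide [-0.39, -44.97, 0.19] turn [0.1, -0.2, -35.1]
(np.float64(0.6223), np.float64(0.0493), 0.0145, 3) slide [-0.44, -44.98, 13.74] turn [0.1, -0.2, -35.1]
```

Width is 38.1 mm, so it's held.

Call:
{"name": "send_rows", "arguments": {"moves": [{"slide":[0,-5,0.2],"turn":[0,0,-5],"grip":3},{"slide":[0,-10,0.2],"turn":[0,0,-10],"grip":3},{"slide":[0,-15,0.2],"turn":[0,0,-15],"grip":3},{"slide":[0,-20,0.2],"turn":[0,0,-20],"grip":3},{"slide":[0,-25,0.2],"turn":[0,0,-25],"grip":3},{"slide":[0,-30,0.2],"turn":[0,0,-30],"grip":3},{"slide":[-0.4,-35,0.2],"turn":[0,0,-35],"grip":3},{"slide":[-0.4,-40,0.2],"turn":[0,0,-35],"grip":3},{"slide":[-0.4,-45,0.2],"turn":[0,0,-35],"grip":3},{"slide":[-0.4,-45,0.2],"turn":[0,0,-35],"grip":3},{"slide":[-0.4,-45,0.2],"turn":[0,0,-35],"grip":3},{"slide":[-0.4,-45,5],"turn":[0,0,-35],"grip":3},{"slide":[-0.4,-45,9],"turn":[0,0,-35],"grip":3},{"slide":[-0.4,-45,11],"turn":[0,0,-35],"grip":3},{"slide":[-0.4,-45,12.5],"turn":[0,0,-35],"grip":3},{"slide":[-0.4,-45,12.5],"turn":[0,0,-35],"grip":3},{"slide":[-0.4,-45,12.5],"turn":[0,0,-35],"grip":3}]}}

```text
time_s: 13.42
tool_pos: [0.6224, 0.0501, 0.0267]
ee_rot: [1.0, 0.026, 0.001, 0.0]
ft_force: [0.1, -0.5, -0.2]
width: 0.404
```

Run:
```python
from h import *
g=tray((.6243,.0114),3,0,.038)
go((*g,.015,3))
im=viewer.snapshot("side"); cv2.imwrite("pics/c4.png",cv2.resize(im[100:320,200:520,::-1],None,fx=2.4,fy=2.4,interpolation=cv2.INTER_CUBIC))
```

```text
at [0.6224 0.0501 0.0267] t 13.43 w 3.8 F [ 0.1 -0.5 -0.2]
(np.float64(0.6223), np.float64(0.0493), 0.015, 3) slide [-0.02, 0.08, 1.17] turn [0.0, -0.1, -0.1]
```

View pics/c4.png

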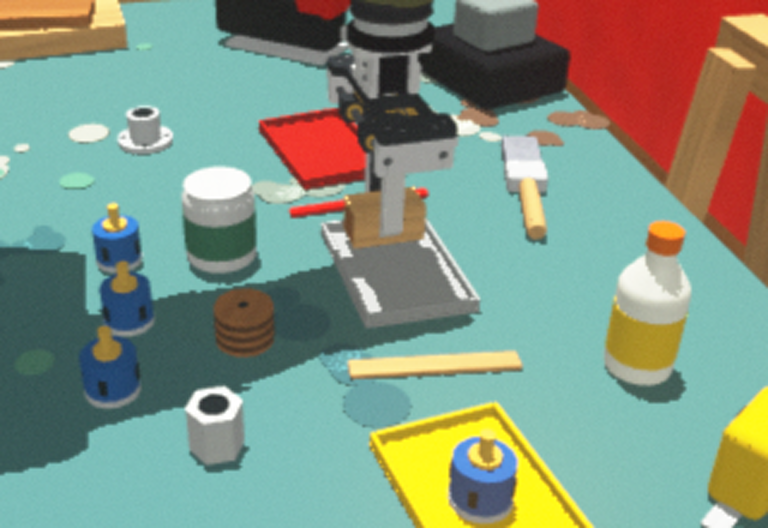

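The pine, at (385,220) in the crop, is just above the rear part of the grey tray and square to it. Lowering.

Call:
{"name": "send_rows", "arguments": {"moves": [{"slide":[0,0.1,0.5],"turn":[0,0,0],"grip":3},{"slide":[0,0.1,0.8],"turn":[0,0,0],"grip":3},{"slide":[0,0.1,1.0],"turn":[0,0,0],"grip":3},{"slide":[0,0.1,1.1],"turn":[0,0,0],"grip":3},{"slide":[0,0.1,1.2],"turn":[0,0,0],"grip":3},{"slide":[0,0.1,1.2],"turn":[0,0,0],"grip":3}]}}

```text
time_s: 14.22
tool_pos: [0.622, 0.0492, 0.0149]
ee_rot: [1.0, 0.026, 0.0, 0.0]
ft_force: [-7.9, 0.0, 14.7]
width: 0.403
```

Call:
{"name": "send_rows", "arguments": {"moves": [{"slide":[0,0,-0.1],"turn":[0,0,0],"grip":3},{"slide":[0,0,-0.1],"turn":[0,0,0],"grip":5},{"slide":[0,0,-0.1],"turn":[0,0,0],"grip":5.5},{"slide":[0,0,-0.1],"turn":[0,0,0],"grip":5.5},{"slide":[0,0,-4],"turn":[0,0,0],"grip":5.5},{"slide":[0,0,-9],"turn":[0,0,0],"grip":5.5},{"slide":[0,0,-14],"turn":[0,0,0],"grip":5.5},{"slide":[0,0,-14],"turn":[0,0,0],"grip":7}]}}

```text
time_s: 15.22
tool_pos: [0.6234, 0.0493, 0.1577]
ee_rot: [1.0, 0.026, 0.004, -0.0]
ft_force: [-0.2, -0.3, -0.0]
width: 0.655
```

Run:
```python
from h import *
go((.4725,-.0668,.15,93),(.4725,-.0668,.01,93))
```

```text
at [0.6234 0.0493 0.1577] t 15.22 w 6.16 F [-0.2 -0.3 -0. ]
(0.4725, -0.0668, 0.15, 93) slide [-15.67, 10.82, 0.66] turn [0.3, -0.3, -90.1]
(0.4725, -0.0668, 0.01, 93) slide [-15.77, 10.82, 14.66] turn [0.3, -0.3, -90.1]
```

Call:
{"name": "send_rows", "arguments": {"moves": [{"slide":[-4,3,0.6],"turn":[0,0,-10],"grip":7.5},{"slide":[-8,6,0.6],"turn":[0,0,-20],"grip":7.5},{"slide":[-12,8,0.6],"turn":[0,0,-30],"grip":7.5},{"slide":[-15.7,10.8,0.6],"turn":[0,0,-40],"grip":7.5},{"slide":[-15.7,10.8,0.6],"turn":[0,0,-50],"grip":7.5},{"slide":[-15.7,10.8,0.6],"turn":[0,0,-60],"grip":7.5},{"slide":[-15.7,10.8,0.6],"turn":[0,0,-70],"grip":7.5},{"slide":[-15.7,10.8,0.6],"turn":[0,0,-80],"grip":7.5},{"slide":[-15.7,10.8,0.6],"turn":[0,0,-90],"grip":7.5},{"slide":[-15.7,10.8,0.6],"turn":[0,0,-90],"grip":7.5},{"slide":[-15.7,10.8,0.6],"turn":[0,0,-90],"grip":7.5}]}}

```text
time_s: 16.6
tool_pos: [0.4704, -0.0666, 0.147]
ee_rot: [0.69, 0.724, -0.0, -0.0]
ft_force: [0.1, -0.8, 0.8]
width: 0.799
```

Run:
```python
from h import *
go((.4725,-.0665,.15,93),(.4725,-.0665,.01,93))
```

```text
at [ 0.4704 -0.0666  0.147 ] t 16.6 w 7.51 F [ 0.1 -0.8  0.8]
(0.4725, -0.0665, 0.15, 93) slide [0.0, 0.21, -0.3] turn [-0.0, -0.0, -0.3]
(0.4725, -0.0665, 0.01, 93) slide [0.0, 0.22, 13.7] turn [-0.0, -0.0, -0.3]
```

Call:
{"name": "send_rows", "arguments": {"force": 20, "moves": [{"slide":[0,0.2,5],"turn":[0,0,0],"grip":7.5},{"slide":[0,0.2,9],"turn":[0,0,0],"grip":7.5},{"slide":[0,0.2,12],"turn":[0,0,0],"grip":7.5},{"slide":[0,0.2,13.7],"turn":[0,0,0],"grip":7.5},{"slide":[0,0.2,13.7],"turn":[0,0,0],"grip":7.5},{"slide":[0,0.2,13.7],"turn":[0,0,0],"grip":4},{"slide":[0,0.2,13.7],"turn":[0,0,0],"grip":4},{"slide":[0,0.2,13.7],"turn":[0,0,0],"grip":4},{"slide":[0,0.2,13.7],"turn":[0,0,0],"grip":4},{"slide":[0,0.2,13.7],"turn":[0,0,0],"grip":4},{"slide":[0,0.2,12],"turn":[0,0,0],"grip":4},{"slide":[0,0.2,8],"turn":[0,0,0],"grip":4},{"slide":[0,0.2,3],"turn":[0,0,0],"grip":4},{"slide":[0,0.2,0],"turn":[0,0,0],"grip":4},{"slide":[0,0.2,0],"turn":[0,0,0],"grip":4}]}}

```text
time_s: 18.48
tool_pos: [0.4734, -0.0668, 0.1493]
ee_rot: [0.689, 0.725, 0.001, 0.002]
ft_force: [-0.0, -0.4, -1.3]
width: 0.526
```

Run:
```python
from h import *
g=tray((.6243,.0114),3,0,-.04); print(g)
go((*g,.15,93),(*g,.0145,93))
```

```text
[ 0.6264 -0.0285]
at [ 0.4734 -0.0668  0.1493] t 18.48 w 4.94 F [-0.  -0.4 -1.3]
(np.float64(0.6264), np.float64(-0.0285), 0.15, 93) slide [3.04, 15.48, -0.01] turn [0.2, 0.1, -0.1]
(np.float64(0.6264), np.float64(-0.0285), 0.0145, 93) slide [3.05, 15.43, 13.54] turn [0.2, 0.1, -0.1]
```

Call:
{"name": "send_rows", "arguments": {"moves": [{"slide":[1,5,0],"turn":[0,0,0],"grip":4},{"slide":[2,10,0],"turn":[0,0,0],"grip":4},{"slide":[3,15.4,0],"turn":[0,0,0],"grip":4},{"slide":[3,15.4,0],"turn":[0,0,0],"grip":4},{"slide":[3,15.4,0],"turn":[0,0,0],"grip":4},{"slide":[3,15.4,5],"turn":[0,0,0],"grip":4},{"slide":[3,15.4,9],"turn":[0,0,0],"grip":4},{"slide":[3,15.4,11.5],"turn":[0,0,0],"grip":4},{"slide":[3,15.4,12.5],"turn":[0,0,0],"grip":4},{"slide":[3,15.4,12.5],"turn":[0,0,0],"grip":4},{"slide":[3,15.4,12.5],"turn":[0,0,0],"grip":4}]}}

```text
time_s: 19.85
tool_pos: [0.6253, -0.0289, 0.0239]
ee_rot: [0.689, 0.725, 0.001, 0.001]
ft_force: [0.5, 0.6, -0.3]
width: 0.526
```

Run:
```python
from h import *
go((.6264,-.0285,.0145,93))
```

```text
at [ 0.6253 -0.0289  0.0239] t 19.85 w 4.95 F [ 0.5  0.6 -0.3]
(0.6264, -0.0285, 0.0145, 93) slide [0.03, 0.11, 0.94] turn [0.1, 0.0, -0.1]
```

Call:
{"name": "send_rows", "arguments": {"moves": [{"slide":[0,0.1,0.4],"turn":[0,0,0],"grip":4},{"slide":[0,0.1,0.6],"turn":[0,0,0],"grip":4},{"slide":[0,0.1,0.8],"turn":[0,0,0],"grip":4},{"slide":[0,0.1,0.9],"turn":[0,0,0],"grip":4},{"slide":[0,0.1,0.9],"turn":[0,0,0],"grip":4}]}}

```text
time_s: 20.48
tool_pos: [0.6258, -0.0287, 0.015]
ee_rot: [0.689, 0.725, 0.0, 0.0]
ft_force: [-8.0, 1.1, 15.7]
width: 0.528
```

Contact. Releasing and retreating.

Call:
{"name": "send_rows", "arguments": {"moves": [{"slide":[0,0,-0.05],"turn":[0,0,0],"grip":4},{"slide":[0,0,-0.05],"turn":[0,0,0],"grip":6},{"slide":[0,0,-0.05],"turn":[0,0,0],"grip":6.2},{"slide":[0,0,-0.05],"turn":[0,0,0],"grip":6.2},{"slide":[0,0,-4],"turn":[0,0,0],"grip":6.2},{"slide":[0,0,-9],"turn":[0,0,0],"grip":6.2},{"slide":[0,0,-14],"turn":[0,0,0],"grip":6.2},{"slide":[-3,-12,-14],"turn":[0,0,0],"grip":6.2},{"slide":[-5,-20,-14],"turn":[0,0,0],"grip":7},{"slide":[-5,-20,-14],"turn":[0,0,0],"grip":7},{"slide":[-5,-20,-14],"turn":[0,0,0],"grip":7},{"slide":[-5,-20,-14],"turn":[0,0,0],"grip":7}]}}

```text
time_s: 21.98
tool_pos: [0.4283, -0.0892, 0.1539]
ee_rot: [0.689, 0.725, 0.0, 0.0]
ft_force: [0.6, -0.4, -0.4]
width: 0.744
```

Run:
```python
from h import *
go((.4353,-.1905,.15,93))
im=viewer.snapshot("side"); cv2.imwrite("pics/side5.png",im[:,:,::-1])
t=cv2.imread("pics/top3.png"); t0=cv2.imread("pics/top0.png")
a=cv2.resize(im[100:320,200:520,::-1],(640,440)); b=cv2.resize(t0[214:248,384:418],(300,300),interpolation=cv2.INTER_CUBIC)
o=np.zeros((440,140,3),np.uint8); o[:140]=cv2.resize(b,(140,140)); cv2.imwrite("pics/c5.png",np.hstack([a,o]))
```

```text
at [ 0.4283 -0.0892  0.1539] t 21.98 w 7.0 F [ 0.6 -0.4 -0.4]
(0.4353, -0.1905, 0.15, 93) slide [-10.15, 0.19, 0.4] turn [0.1, 0.0, -0.1]
```

View pics/c5.png

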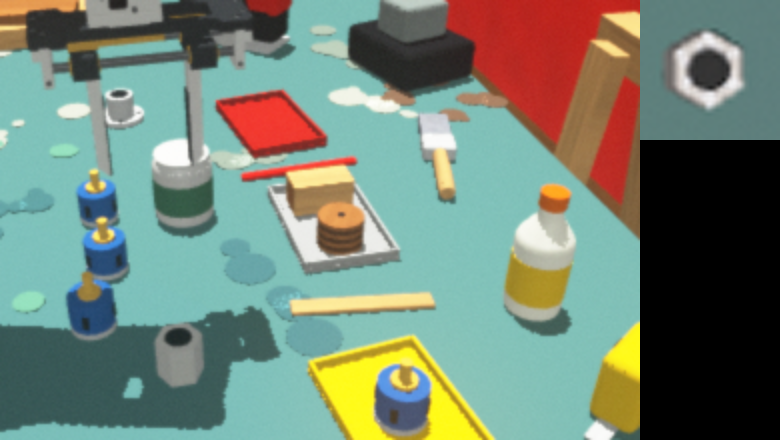

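The pine and plug are both in the grey tray, side by side, upright and flat. Next is the flange.

Run:
```python
from h import *
go((.4053,.3305,.15,100),(.4053,.3305,.0125,100))
```

```text
at [ 0.4291 -0.089   0.1539] t 22.02 w 6.97 F [ 0.3 -0.  -0.3]
(0.4053, 0.3305, 0.15, 100) slide [42.02, -0.25, 0.37] turn [0.1, 0.0, -7.1]
(0.4053, 0.3305, 0.0125, 100) slide [42.02, -0.27, 14.12] turn [0.1, 0.0, -7.1]
```

Call:
{"name": "send_rows", "arguments": {"moves": [{"slide":[6,0,0.3],"turn":[0,0,-2],"grip":6.5},{"slide":[12,0,0.3],"turn":[0,0,-4],"grip":6.5},{"slide":[18,0,0.3],"turn":[0,0,-6],"grip":6.5},{"slide":[24,0,0.3],"turn":[0,0,-7],"grip":6.5},{"slide":[30,0,0.3],"turn":[0,0,-7],"grip":6.5},{"slide":[36,-0.2,0.3],"turn":[0,0,-7],"grip":6.5},{"slide":[42,-0.2,0.3],"turn":[0,0,-7],"grip":6.5},{"slide":[42,-0.2,0.3],"turn":[0,0,-7],"grip":6.5},{"slide":[42,-0.2,0.3],"turn":[0,0,-7],"grip":6.5},{"slide":[42,-0.2,0.3],"turn":[0,0,-7],"grip":6.5},{"slide":[42,-0.2,0.3],"turn":[0,0,-7],"grip":6.5}]}}

```text
time_s: 23.4
tool_pos: [0.4055, 0.3298, 0.1506]
ee_rot: [0.644, 0.765, 0.0, 0.0]
ft_force: [-0.7, 0.4, 0.7]
width: 0.691
```

Run:
```python
from h import *
go((.4053,.3305,.15,100),(.4053,.3305,.0125,100))
im=viewer.snapshot("top"); cv2.imwrite("pics/top6.png",im[:,:,::-1])
print(blob(mask(im,(0,0,90),(179,60,255),(385,216,415,246)),"top",.04))
c=im[214:248,384:418]; g=cv2.cvtColor(c,cv2.COLOR_RGB2GRAY)
# nut hex orientation: bright+shaded grey mask, polygon approximations
h=cv2.cvtColor(c,cv2.COLOR_RGB2HSV); print(np.where(h[...,1]<60,h[...,2],0)[6:28,6:28])
```

```text
at [0.4055 0.3298 0.1506] t 23.4 w 6.5 F [-0.7  0.4  0.7]
(0.4053, 0.3305, 0.15, 100) slide [0.07, -0.01, 0.06] turn [0.0, -0.0, -0.1]
(0.4053, 0.3305, 0.0125, 100) slide [0.07, -0.01, 13.81] turn [0.0, -0.0, -0.1]
(array([399.1, 230.6]), array([ 0.4351, -0.1878]), array([0.0424, 0.0448]), 0.6, array([ 0.4353, -0.1879]), 0.0246)
[[  0   0   0   0   0   0   0   0   0   0   0   0   0   0   0   0   0   0
    0   0   0   0]
 [  0   0   0   0   0   0 126 121 113 139 144 113   0   0   0   0   0   0
    0   0   0   0]
 [  0   0   0   0   0 122 108 102 137 218 235 206 143 108   0   0   0   0
    0   0   0   0]
 [  0   0   0 128 114 103 140 187 210 234 243 239 216 195 125 100   0   0
    0   0   0   0]
 [  0 125 116 109 135 166 203 224 235 231 236 241 235 227 206 166 129   0
    0   0   0   0]
 [128 109 104 140 199 218 225 231 222 183 176 192 215 230 227 218 213 182
  124   0   0   0]
 [120 112 165 231 233 227 218 187 141  99  79  85 129 175 200 228 234 234
  164 133   0   0]
 [118 118 190 233 236 228 173 100  63  56  56  56  55  83 138 224 234 233
  174 138   0   0]
 [119 120 176 227 238 223
[... 577 characters left out ...]
6  56  57  55 174 234 245 238
  217 156   0   0]
 [123 113 136 202 227 234 223 211 149 107  72  57 110 192 221 231 235 216
  182 145   0   0]
 [133 128 119 144 186 225 227 229 221 215 218 220 209 225 227 225 203 164
  139   0   0   0]
 [  0   0 132 120 129 162 191 221 229 238 241 241 230 225 194 176 158 140
    0   0   0   0]
 [  0   0   0   0 129 121 131 173 209 231 240 242 229 202 154   0   0   0
    0   0   0   0]
 [  0   0   0   0   0   0 129 129 149 175 231 223 186 159 140   0   0   0
    0   0   0   0]
 [  0   0   0   0   0   0   0   0 131 136 177 162 140   0   0   0   0   0
    0   0   0   0]
 [  0   0   0   0   0   0   0   0   0   0   0   0   0   0   0   0   0   0
    0   0   0   0]]
```

Call:
{"name": "send_rows", "arguments": {"force": 25, "moves": [{"slide":[0.05,0,5],"turn":[0,0,0],"grip":6.5},{"slide":[0.05,0,9],"turn":[0,0,0],"grip":6.5},{"slide":[0.05,0,12],"turn":[0,0,0],"grip":6.5},{"slide":[0.05,0,13.5],"turn":[0,0,0],"grip":6.5},{"slide":[0.05,0,13.7],"turn":[0,0,0],"grip":6.5},{"slide":[0.05,0,13.7],"turn":[0,0,0],"grip":3},{"slide":[0.05,0,13.7],"turn":[0,0,0],"grip":3},{"slide":[0.05,0,13.7],"turn":[0,0,0],"grip":3},{"slide":[0.05,0,13.7],"turn":[0,0,0],"grip":3},{"slide":[0.05,0,13.7],"turn":[0,0,0],"grip":3}]}}

```text
time_s: 24.7
tool_pos: [0.4053, 0.3312, 0.0141]
ee_rot: [0.643, 0.766, 0.0, 0.0]
ft_force: [-0.6, -0.0, 5.9]
width: 0.399
```

Call:
{"name": "send_rows", "arguments": {"moves": [{"slide":[0,0,-1],"turn":[0,0,0],"grip":3},{"slide":[0,0,-4],"turn":[0,0,0],"grip":3},{"slide":[0,0,-9],"turn":[0,0,0],"grip":3},{"slide":[0,0,-12],"turn":[0,0,0],"grip":3},{"slide":[0,0,-12],"turn":[0,0,0],"grip":3},{"slide":[0,0,-12],"turn":[0,0,0],"grip":3}]}}

```text
time_s: 25.45
tool_pos: [0.4044, 0.3306, 0.1322]
ee_rot: [0.643, 0.766, -0.001, -0.0]
ft_force: [-0.4, -0.8, -2.8]
width: 0.399
```

Run:
```python
from h import *
g=tray((.6052,.2655),9.7,0,.037); print(g)
go((*g,.13,100),(*g,.03,100))
```

```text
[0.599 0.302]
at [0.4044 0.3306 0.1322] t 25.45 w 3.75 F [-0.4 -0.8 -2.8]
(np.float64(0.599), np.float64(0.302), 0.13, 100) slide [-6.17, 18.67, 0.19] turn [-0.1, 0.0, -0.1]
(np.float64(0.599), np.float64(0.302), 0.03, 100) slide [-6.16, 18.69, 10.19] turn [-0.1, 0.0, -0.1]
```

Call:
{"name": "send_rows", "arguments": {"moves": [{"slide":[-2,5,0],"turn":[0,0,0],"grip":3},{"slide":[-3.5,10,0],"turn":[0,0,0],"grip":3},{"slide":[-5,15,0],"turn":[0,0,0],"grip":3},{"slide":[-6.2,18.7,0],"turn":[0,0,0],"grip":3},{"slide":[-6.2,18.7,0],"turn":[0,0,0],"grip":3},{"slide":[-6.2,18.7,0],"turn":[0,0,0],"grip":3},{"slide":[-6.2,18.7,4],"turn":[0,0,0],"grip":3},{"slide":[-6.2,18.7,8],"turn":[0,0,0],"grip":3},{"slide":[-6.2,18.7,9.5],"turn":[0,0,0],"grip":3},{"slide":[-6.2,18.7,9.5],"turn":[0,0,0],"grip":3},{"slide":[-6.2,18.7,9.5],"turn":[0,0,0],"grip":3}]}}

```text
time_s: 26.82
tool_pos: [0.6005, 0.3027, 0.0403]
ee_rot: [0.643, 0.766, 0.001, 0.001]
ft_force: [-1.1, 0.4, -1.7]
width: 0.401
```

Run:
```python
from h import *
go((.599,.302,.018,100))
im=viewer.snapshot("side"); cv2.imwrite("pics/c7.png",cv2.resize(im[60:220,220:440,::-1],None,fx=3,fy=3,interpolation=cv2.INTER_CUBIC))
```

```text
at [0.6005 0.3027 0.0403] t 26.82 w 3.77 F [-1.1  0.4 -1.7]
(0.599, 0.302, 0.018, 100) slide [-0.04, -0.17, 2.23] turn [0.1, -0.0, -0.0]
```

View pics/c7.png

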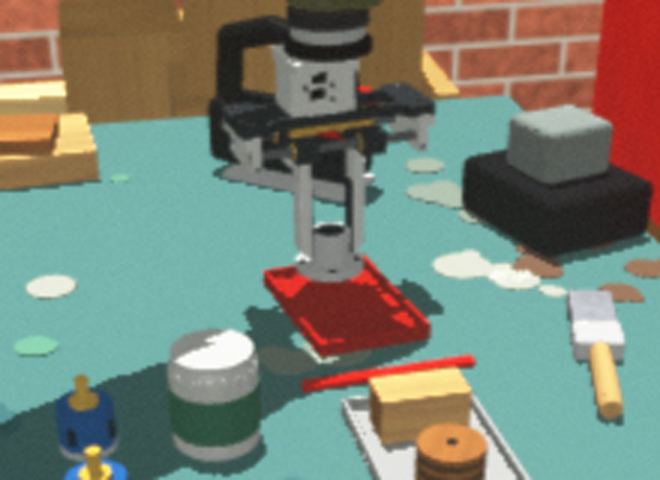

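The flange, at (331,250) in the crop, is level above the far end of the red tray. Lowering.

Call:
{"name": "send_rows", "arguments": {"moves": [{"slide":[0,-0.15,1],"turn":[0,0,0],"grip":3},{"slide":[0,-0.15,1.7],"turn":[0,0,0],"grip":3},{"slide":[0,-0.15,1.9],"turn":[0,0,0],"grip":3},{"slide":[0,-0.15,2.1],"turn":[0,0,0],"grip":3},{"slide":[0,-0.15,2.2],"turn":[0,0,0],"grip":3},{"slide":[0,-0.15,2.2],"turn":[0,0,0],"grip":3}]}}

```text
time_s: 27.62
tool_pos: [0.5988, 0.3021, 0.0181]
ee_rot: [0.643, 0.766, 0.001, 0.0]
ft_force: [-6.8, -2.0, 10.4]
width: 0.397
```

Call:
{"name": "send_rows", "arguments": {"moves": [{"slide":[0,0,-0.05],"turn":[0,0,0],"grip":3},{"slide":[0,0,-0.05],"turn":[0,0,0],"grip":5},{"slide":[0,0,-0.05],"turn":[0,0,0],"grip":5.2},{"slide":[0,0,-0.05],"turn":[0,0,0],"grip":5.2},{"slide":[0,0,-4],"turn":[0,0,0],"grip":5.2},{"slide":[0,0,-9],"turn":[0,0,0],"grip":5.2},{"slide":[0,0,-13],"turn":[0,0,0],"grip":6.5},{"slide":[0,0,-13],"turn":[0,0,0],"grip":6.5}]}}

```text
time_s: 28.62
tool_pos: [0.5996, 0.3025, 0.1501]
ee_rot: [0.643, 0.766, 0.003, 0.001]
ft_force: [0.6, -0.7, 0.1]
width: 0.683
```

Run:
```python
from h import *
go((.48,.1,.15,80),(.4353,-.1905,.15,60))
```

```text
at [0.5996 0.3025 0.1501] t 28.62 w 6.42 F [ 0.6 -0.7  0.1]
(0.48, 0.1, 0.15, 80) slide [-17.88, -15.28, -0.1] turn [0.3, -0.1, 19.9]
(0.4353, -0.1905, 0.15, 60) slide [-45.72, -24.7, -0.2] turn [0.3, -0.2, 39.9]
```

Call:
{"name": "send_rows", "arguments": {"moves": [{"slide":[-6,-4,0],"turn":[0,0,5],"grip":6.5},{"slide":[-12,-8,0],"turn":[0,0,10],"grip":6.5},{"slide":[-18,-12,0],"turn":[0,0,15],"grip":6.5},{"slide":[-23,-15,0],"turn":[0,0,20],"grip":6.5},{"slide":[-28,-18,0],"turn":[0,0,25],"grip":6.5},{"slide":[-33,-20,0],"turn":[0,0,30],"grip":6.5},{"slide":[-38,-22,0],"turn":[0,0,35],"grip":6.5},{"slide":[-43,-24,0],"turn":[0,0,39],"grip":6.5},{"slide":[-45.7,-24.7,0],"turn":[0,0,39],"grip":6.5},{"slide":[-45.7,-24.7,0],"turn":[0,0,39],"grip":6.5},{"slide":[-45.7,-24.7,0],"turn":[0,0,39],"grip":6.5},{"slide":[-45.7,-24.7,0],"turn":[0,0,39],"grip":6.5}]}}

```text
time_s: 30.12
tool_pos: [0.4342, -0.1899, 0.1463]
ee_rot: [0.862, 0.508, -0.0, -0.0]
ft_force: [-0.1, -0.2, 0.5]
width: 0.692
```

Run:
```python
from h import *
go((.4353,-.1905,.15,61),(.4353,-.1905,.011,61))
```

```text
at [ 0.4342 -0.1899  0.1463] t 30.12 w 6.51 F [-0.1 -0.2  0.5]
(0.4353, -0.1905, 0.15, 61) slide [0.0, 0.13, -0.37] turn [-0.0, -0.0, 0.0]
(0.4353, -0.1905, 0.011, 61) slide [-0.0, 0.14, 13.53] turn [-0.0, -0.0, 0.0]
```

Call:
{"name": "send_rows", "arguments": {"force": 25, "moves": [{"slide":[0,0.1,5],"turn":[0,0,0],"grip":6.5},{"slide":[0,0.1,9],"turn":[0,0,0],"grip":6.5},{"slide":[0,0.1,12],"turn":[0,0,0],"grip":6.5},{"slide":[0,0.1,13.5],"turn":[0,0,0],"grip":6.5},{"slide":[0,0.1,13.5],"turn":[0,0,0],"grip":6.5},{"slide":[0,0.1,13.5],"turn":[0,0,0],"grip":3},{"slide":[0,0.1,13.5],"turn":[0,0,0],"grip":3},{"slide":[0,0.1,13.5],"turn":[0,0,0],"grip":3},{"slide":[0,0.1,13.5],"turn":[0,0,0],"grip":3},{"slide":[0,0.1,13.5],"turn":[0,0,0],"grip":3}]}}

```text
time_s: 31.38
tool_pos: [0.4352, -0.1915, 0.012]
ee_rot: [0.862, 0.507, 0.0, 0.0]
ft_force: [-0.8, 0.0, 7.3]
width: 0.381
```

Width is 35.8 mm, so it's gripped on the flats. Lifting.

Call:
{"name": "send_rows", "arguments": {"moves": [{"slide":[0,0,-1],"turn":[0,0,0],"grip":3},{"slide":[0,0,-4],"turn":[0,0,0],"grip":3},{"slide":[0,0,-9],"turn":[0,0,0],"grip":3},{"slide":[0,0,-14],"turn":[0,0,0],"grip":3},{"slide":[0,0,-14],"turn":[0,0,0],"grip":3},{"slide":[0,0,-14],"turn":[0,0,0],"grip":3}]}}

```text
time_s: 32.12
tool_pos: [0.4343, -0.1911, 0.1506]
ee_rot: [0.862, 0.507, -0.0, -0.001]
ft_force: [-0.3, 0.9, -2.7]
width: 0.379
```

Run:
```python
from h import *
g=tray((.6052,.2655),9.7,0,-.04); print(g)
go((.5,.05,.15,80),(*g,.15,100))
im=viewer.snapshot("top"); cv2.imwrite("pics/top8.png",im[:,:,::-1])
```

```text
[0.6119 0.2261]
at [ 0.4343 -0.1911  0.1506] t 32.12 w 3.56 F [-0.3  0.9 -2.7]
(0.5, 0.05, 0.15, 80) slide [24.26, -5.97, 0.07] turn [-0.1, -0.0, -19.1]
(np.float64(0.6119), np.float64(0.2261), 0.15, 100) slide [45.09, -4.74, 0.07] turn [-0.1, -0.0, -39.1]
```

View pics/top8.png

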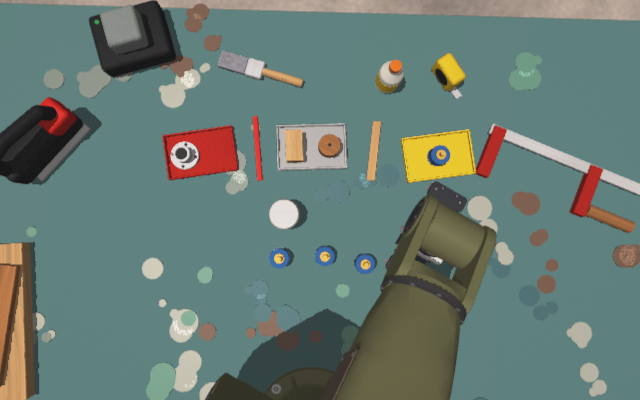

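The flange is flat in the red tray at (184,154), the wood and hole saw are in place, and the tin hasn't moved. Carrying the nut over.

Call:
{"name": "send_rows", "arguments": {"moves": [{"slide":[6,-1.5,0],"turn":[0,0,-5],"grip":3},{"slide":[12,-3,0],"turn":[0,0,-10],"grip":3},{"slide":[18,-4.5,0],"turn":[0,0,-15],"grip":3},{"slide":[24,-6,0],"turn":[0,0,-20],"grip":3},{"slide":[30,-5.7,0],"turn":[0,0,-25],"grip":3},{"slide":[36,-5.3,0],"turn":[0,0,-30],"grip":3},{"slide":[41,-5,0],"turn":[0,0,-35],"grip":3},{"slide":[45.1,-4.7,0],"turn":[0,0,-39],"grip":3},{"slide":[45.1,-4.7,0],"turn":[0,0,-39],"grip":3},{"slide":[45.1,-4.7,0],"turn":[0,0,-39],"grip":3},{"slide":[45.1,-4.7,0],"turn":[0,0,-39],"grip":3},{"slide":[45.1,-4.7,5],"turn":[0,0,-39],"grip":3},{"slide":[45.1,-4.7,9],"turn":[0,0,-39],"grip":3},{"slide":[45.1,-4.7,11.5],"turn":[0,0,-39],"grip":3},{"slide":[45.1,-4.7,11.5],"turn":[0,0,-39],"grip":3},{"slide":[45.1,-4.7,11.5],"turn":[0,0,-39],"grip":3}]}}

```text
time_s: 34.17
tool_pos: [0.6135, 0.2255, 0.0381]
ee_rot: [0.643, 0.766, 0.001, 0.001]
ft_force: [-0.0, 0.0, -2.5]
width: 0.384
```

Run:
```python
from h import *
go((.6119,.2261,.016,100))
```

```text
at [0.6135 0.2255 0.0381] t 34.17 w 3.61 F [-0.   0.  -2.5]
(0.6119, 0.2261, 0.016, 100) slide [0.08, -0.15, 2.21] turn [0.1, -0.0, -0.1]
```

Call:
{"name": "send_rows", "arguments": {"moves": [{"slide":[0,-0.15,1],"turn":[0,0,0],"grip":3},{"slide":[0,-0.15,1.7],"turn":[0,0,0],"grip":3},{"slide":[0,-0.15,1.9],"turn":[0,0,0],"grip":3},{"slide":[0,-0.15,2.1],"turn":[0,0,0],"grip":3},{"slide":[0,-0.15,2.2],"turn":[0,0,0],"grip":3},{"slide":[0,-0.15,2.2],"turn":[0,0,0],"grip":3}]}}

```text
time_s: 34.92
tool_pos: [0.6117, 0.2256, 0.016]
ee_rot: [0.643, 0.766, 0.0, 0.0]
ft_force: [-6.0, -2.1, 11.1]
width: 0.383
```

Call:
{"name": "send_rows", "arguments": {"moves": [{"slide":[0,0,-0.05],"turn":[0,0,0],"grip":3},{"slide":[0,0,-0.05],"turn":[0,0,0],"grip":5},{"slide":[0,0,-0.05],"turn":[0,0,0],"grip":5},{"slide":[0,0,-0.05],"turn":[0,0,0],"grip":5},{"slide":[0,0,-4],"turn":[0,0,0],"grip":5},{"slide":[0,0,-9],"turn":[0,0,0],"grip":5},{"slide":[0,0,-14],"turn":[0,0,0],"grip":5},{"slide":[-3,-6,-15],"turn":[0,0,0],"grip":5},{"slide":[-5,-12,-15],"turn":[0,0,0],"grip":5},{"slide":[-7,-18,-15],"turn":[0,0,0],"grip":5},{"slide":[-7,-18,-15],"turn":[0,0,0],"grip":5},{"slide":[-7,-18,-15],"turn":[0,0,0],"grip":5}]}}

```text
time_s: 36.42
tool_pos: [0.4468, 0.1255, 0.1651]
ee_rot: [0.643, 0.766, 0.001, 0.001]
ft_force: [-0.7, 0.1, -0.6]
width: 0.531
```

Run:
```python
from h import *
go()
t=viewer.snapshot("top");s=viewer.snapshot("side")
a=cv2.resize(t[110:240,150:490],(680,260),interpolation=cv2.INTER_CUBIC);b=cv2.resize(s[120:360,240:480],(330,330),interpolation=cv2.INTER_CUBIC)
c=cv2.resize(s[120:190,270:400],(350,188),interpolation=cv2.INTER_CUBIC)
o=np.zeros((590,680,3),np.uint8);o[:260]=a;o[260:,:330]=b;o[260:448,330:]=c
cv2.imwrite("pics/end.png",o[:,:,::-1])
print("tin",blob(mask(t,(0,0,120),(179,50,255),(262,192,306,236)),"top",.08))
```

```text
at [0.4468 0.1255 0.1651] t 36.42 w 5.0 F [-0.7  0.1 -0.6]
tin (array([284.6, 213.5]), array([0.4677, 0.0636]), array([0.0576, 0.048 ]), 11.3, array([0.4672, 0.0684]), 0.0294)
```

View pics/end.png

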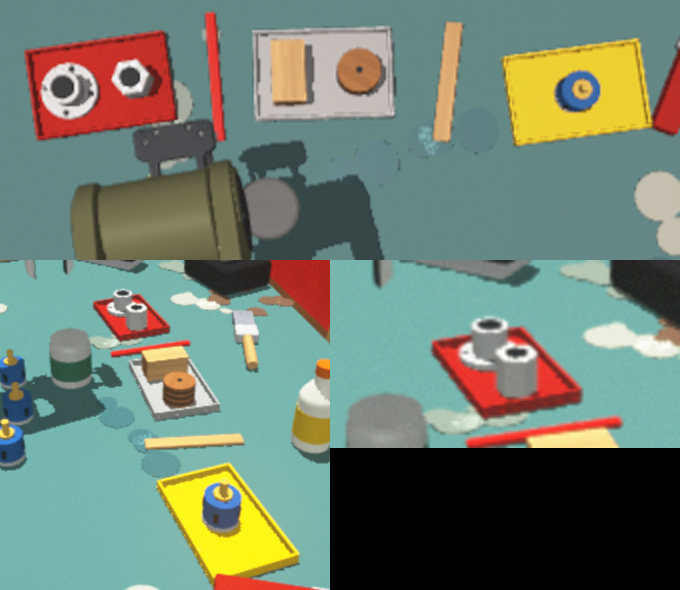

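All five pieces stand flat in their trays, side by side. The tin is where it was (partly hidden by the arm in the top view), and the gripper touches nothing.

```bash
python3 -c "
from bench import arm; print(arm.close_job())"
```

```text
the job is handed in; nothing more can be done
None
```

The bench is cleared and the job is handed in, after about 36 s of the 128 s allowed. The hole saw standing farthest from the base went into the yellow tray first. The pine block and plywood plug then went into the grey tray, and the flange and hex nut into the red tray. I lowered each piece until the wrist sensor felt the tray floor, then released it.

- **Final pictures:** the last top and side views show all five upright and flat in the right trays, with the pairs side by side. The gripper was clear of everything.
- **Forces:** the largest wrist force in the readings I took, at the end of each move, was about 18 N, while setting down the pine block and the plug.
- **Tin:** the arm and its shadow hid part of it in the last top view, so that measurement was incomplete (54 mm across instead of the 65 mm measured at the start). The fitted centre was still within about 1.5 mm of the start, and the side view shows it standing in place.

No check failed.

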